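Scan the rack label, then hold the amber resin cell in the light beam

ROBOT

A 6-joint arm with a two-finger parallel gripper is mounted at the origin on the work surface. World frame = base frame: x ahead of the robot, y to its left, z up, the work surface at z = 0. Lengths are in m, angles in rad, forces in N, time in s.
With the tool pointing down it reaches from about 0.3 to 0.75 m from the base axis. Payload 8.5 kg.
Tool frame: the origin (TCP) lies on the mounting face of the last link; the fingertips stand 166 mm ahead of it and the grasp point (between the pads) lies 147 mm ahead of it (arm.pinch_z is the distance from the TCP to the grasp point, in m); z points along the fingers, y is the direction in which the jaws open and shut (so a half turn about z gives the same grasp; the last joint's range is limited). The gripper opens to 88 mm and grips with 3 to 60 N. Pads are 18 mm wide; open, the fingers measure 123 mm over their backs; the gripper's body (75 mm by 187 mm) begins 45 mm behind the grasp point.
Start: joints at [-0.215, 0.381, 1.297, -0, 1.464, -0.215], TCP at [0.55, 0, 0.405] pointing down, gripper open.
Joint ranges: [-3.11, 3.11], [-0.89, 2.33], [0.22, 2.48], [-1.42, 4.56], [0.17, 2.85], [-2.88, 2.88]. Speed limits (rad/s): [2.39, 2.39, 3.14, 3.14, 3.14, 3.14].

INTERFACE

Orientations are given as a rotation vector (axis times angle).
In Python, from cell import status, grab_frame, camera_params, workorder, arm gives the robot as it stands. The module is installed in compiled form; this text tells all that it offers.
- The arm moves only by the tool apply_moves, never from a script. Its argument "motion" is a list of rows, each an object of numbers: "claw": the finger opening in mm, from 0 to 88.1; "x", "y", "z": the shift along the tool's x, y, z in units of 40 mm (1.0 is 40 mm); "wx", "wy", "wz": the turn, a rotation vector about the tool's x, y, z in rad. In form: [{"claw": .., "x": .., "y": .., "z": .., "wx": .., "wy": .., "wz": ..}, ...]. A call has exactly 5 rows; each row is the pose to reach, as a shift and turn from the pose commanded when the call began, along the tool's axes at that moment; what a row does not reach only later rows make up. A row lasts 1/8 s, in which the tool goes at most 62.5 mm and 10.7 degrees, less where a joint would pass 70% of its speed; a pose out of reach is approached as far as the arm can. A call with a gripper value outside its range is refused whole. The fingers move at their own pace and stop on an object; the grip force is fixed at half the most. Time passes only in rows, so rows that repeat a pose let the fingers close, or fill a call up. It gives the time, the measured TCP pose, the force and the opening at its end, in the units of the state.
- status.get_obs(): the state, without advancing time (a new reading comes with each control period).
- grab_frame(name): name is "scene" or "side" or "wrist"; returns the picture (480x640x3 uint8, red, green, blue); there is no depth.
- camera_params(name): a dict with "intrinsics" (3x3 intrinsics, pixels), "k1" (the pictures are not rectified: a ray, as slopes to the right and down, at radius r is drawn at 1 + k1 r^2 times it, then the intrinsics apply), "R" (3x3) and "t" (3): a world point X has camera coordinates R X + t; the wrist camera has in their place "hand_eye" (4x4, takes a point from camera to tool coordinates, whose origin is the TCP and whose axes are the flange's). Camera axes: x right, y down, z forward; pixel columns grow to the right and rows downward; lengths in m; the calibration is good to about 2 mm. A picture is of the moment at which its call begins: read the wrist's pose just before it. camera_params takes no time and is no camera call.
- workorder.hand_in(): hands the job in, once; it reports no verdict.
The state is a dict: "time": time; "q": joint angles; "joint_vel": joint speeds; "tau": joint torques, N m; "tool_pos": TCP position; "ee_rot": TCP orientation; "wrist_force": force on the tool from outside, world axes, zero at the start; "moment": the same for the moment, N m; "opening": finger opening in m.
Only numpy, scipy, OpenCV 4.12 (cv2) and the standard library are available. Lean on these libraries where they do the work, as an engineer would, in place of code of your own. Each camera call takes 0.05 s, during which the arm holds its last target. There are 200 camera calls.

TASK

Pick up the yellow hand scanner and hold it level and steady for a second with its red window about 10 cm above the middle of the striped label on the sample rack, then lay it back flat on its rubber mat without dropping it. Then take the amber resin cell out of the rack with the fingers on its two white frosted faces only, never on its clear faces, and finish while still holding it upright and still in the beam between lamp and sensor, touching neither: the beam must go in at one clear face and out at the other, square on, through the middle of the cell. Leave the other cells and everything else on the table where they are.

Things in the scene. Friction and masses are not known exactly. Their poses are not given: they have to be found in the camera images.
- scanner_mat: black rubber mat, 240 x 100 x 4 mm, fixed flat on the table, long side along its x; origin at the centre of its underside
- scanner: hand scanner lying on the mat, 0.16 kg: straight yellow handle 28 mm wide (y) and 30 mm high (z), from x = -75 to 50 mm, then a white head 44 mm wide and 34 mm high from x = 50 to 96 mm. Origin on its underside below the handle, x towards the head, z up; the underside is flat. It looks straight down (-z) out of the red window under the head
- scanner_grip (a point): point inside the scanner's handle to grip at, near its centre of mass: 5 mm in front of the origin and 24 mm above the underside; close the fingers along the scanner's y (28 mm)
- scanner_eye (a point): centre of the red window in the underside of the scanner's head, 72 mm in front of the origin, at underside height; axes as the scanner
- rack: low grey sample rack, fixed on the table: plate 50 (x) x 240 (y) mm, y from -150 to 90 mm, with three 24 mm square wells in a row along its y at -60, 0 and 60 mm. Well floors are 6 mm and well rims 14 mm above the table. Origin at the table, under the middle well; z up
- label (a point): centre of the white label with black stripes (46 x 66 mm), lying flat face up at the -y end of the rack, 7 mm above the table; axes as the rack
- amber_cell: the amber cell to be checked: upright solid resin block, 20 x 20 x 60 mm, 0.05 kg, standing loose in one of the wells. Origin at the centre of its underside, z up. The two opaque white frosted faces are +x and -x (20 mm apart: close the fingers along its x); the two clear amber faces are +y and -y and must not be touched by the fingers. In the rack its x is the rack's x
- amber_cell_mid (a point): middle of the amber cell, 30 mm above its underside; axes as the cell
- green_cell: cell like amber_cell but tinted green (same size and frame, standing in the rack); leave it alone
- blue_cell: cell like amber_cell but tinted blue (same size and frame, standing in the rack); leave it alone
- light_bench: light bench fixed on the table: aluminium base plate 90 (x) x 270 (y) x 12 mm, a white lamp housing at its -y end and a dark sensor housing at its +y end, each 70 x 65 mm and up to 130 mm above the table, 130 mm apart, open above. Lens tubes of 28 mm diameter stick out 12 mm from each, leaving 106 mm between. Origin at the table, midway; the light beam runs along its y
- beam (a point): middle of the light beam (seen as a thin pale yellow rod of light, not solid), 100 mm above the table, midway between the lenses; axes as the bench, the beam along y
- jug: white plastic jug with red cap, 84 mm across, 170 mm high, origin under its centre; bystander
- tin: red tin, 76 mm across, 70 mm high, origin under its centre; bystander
- bowl: white plastic bowl, 120 mm across, 50 mm high, origin under its centre; bystander
- bust: small plaster head on a round foot, 68 mm across, 132 mm high, origin under its centre; bystander
- spatula: spatula with wooden handle, about 250 mm long, lying flat on the table; bystander
Not all that is in view belongs to the job. Of the things that look like the scanner, the middle-sized one is meant.

How it is judged:
On the way, in this order (a step that is already met when the one before it is completed fails the run):
1. the held scanner looks down at the label, steady and level, for 0.8 s (x of label in the frame of scanner_eye between -0.016 and 0.016 m and y of label in the frame of scanner_eye between -0.016 and 0.016 m and z of label in the frame of scanner_eye between -0.15 and -0.06 m and angle between scanner's own z axis and vertical below 0.2 rad and linear speed of scanner below 0.04 m/s and contact force between the fingers and scanner above 0.5 N), for 0.8 s.
2. the scanner lies flat on its mat again, let go (horizontal distance between scanner and scanner_mat below 0.06 m and height (world z) of scanner below 0.012 m and angle between scanner's own z axis and vertical below 0.1 rad and contact force between the fingers and scanner below 0.1 N and linear speed of scanner below 0.03 m/s), for 0.2 s.
3. the amber cell is held by its frosted faces in the beam (x of amber_cell_mid in the frame of beam between -0.006 and 0.006 m and z of amber_cell_mid in the frame of beam between -0.01 and 0.01 m and y of amber_cell_mid in the frame of beam between -0.035 and 0.035 m and angle between the y axis of amber_cell and the y axis of light_bench, either way round below 0.2 rad and angle between amber_cell's own z axis and vertical below 0.17 rad and contact force between the fingers and amber_cell_c0 above 0.3 N and contact force between the fingers and amber_cell_c1 above 0.3 N and contact force between amber_cell and light_bench below 0.1 N and linear speed of amber_cell below 0.03 m/s), for 0.3 s.
At the end, for the whole second after the job is handed in: still gripping the amber cell by its frosted faces: middle within 6 mm sideways, 10 mm in height, 35 mm along the beam; square within 0.2, upright within 0.17 rad, still, off the bench; scanner flat and free within 60 mm of the mat centre; other cells within 15 mm, other things 25 mm, of their start (all of step 2 and all of step 3 and distance of each of green_cell, blue_cell from where it was at the start of the episode below 0.015 m and angle between each of green_cell, blue_cell's own z axis and vertical below 0.15 rad and distance of each of jug, tin, bowl, bust, spatula from where it was at the start of the episode below 0.025 m); the arm keeps its last pose, push and grip.
It fails at once if a finger touches a clear face of the amber cell (contact force between the fingers and amber_cell_c2 above 0.4 N or contact force between the fingers and amber_cell_c3 above 0.4 N).
It fails at once if the scanner is dropped (contact force between the fingers and scanner below 0.05 N and linear speed of scanner above 0.7 m/s).
It fails at once if another cell or a bystander is moved (distance of any of green_cell, blue_cell, jug, tin, bowl, bust, spatula from where it was at the start of the episode above 0.03 m).
It also fails if it takes over 58 s, if anything falls off the work surface, if the arm or the gripper's body presses on something with over 40 N, if the wrist force passes 120 N, or if a joint passes its speed limit or range.

## Working session

There is one attempt and no reset: what is moved stays moved. The work goes in short steps, Python scripts to look and compute and a tool call to move; the robot and the scene stay as the last step left them, time stands still between calls to the robot, and variables do not carry over. Pictures are saved under pics/ and viewed, about 8 in all and at most 12, crops included, and the job is handed in when it is done.

Besides the shell and the picture viewer there is one more tool, called as name(argument=value, ...) on one line, values as JSON. apply_moves: Moves the arm, as the interface text tells. Its arguments: {"type":"object","properties":{"motion":{"type":"array"}},"required":["motion"]}

```bash
mkdir -p pics; cat > h.py <<'E'
import numpy as np, cv2
from scipy.spatial.transform import Rotation as Ro
from cell import status, grab_frame, camera_params, workorder, arm
def save(name,fn):
    o=status.get_obs(); im=grab_frame(name); cv2.imwrite('pics/'+fn,im[:,:,::-1]); return o,im
def cam(name,o=None):
    p=camera_params(name); K=np.array(p['intrinsics']); 
    if 'R' in p: return K,p['k1'],np.array(p['R']),np.array(p['t'])
    H=np.array(p['hand_eye']); T=np.eye(4); T[:3,:3]=Ro.from_rotvec(o['ee_rot']).as_matrix(); T[:3,3]=o['tool_pos']
    W=np.linalg.inv(T@H); return K,p['k1'],W[:3,:3],W[:3,3]
def pix2w(c,uv,z):
    K,k1,R,t=c; out=[]
    uv=np.atleast_2d(np.array(uv,float)); zs=np.broadcast_to(z,len(uv))
    xy=cv2.undistortPoints(uv[:,None],K,np.array([k1,0,0,0.]),None,None).reshape(-1,2)
    C=-R.T@t
    for (a,b),zz in zip(xy,zs):
        d=R.T@np.array([a,b,1]); out.append(C+d*(zz-C[2])/d[2])
    return np.array(out)
def w2pix(c,X):
    K,k1,R,t=c
    return cv2.projectPoints(np.atleast_2d(np.array(X,float)),cv2.Rodrigues(R)[0],t,K,np.array([k1,0,0,0.]))[0].reshape(-1,2)
E
python3 - <<'E'
from h import *
for n in('scene','side','wrist'):
    o,_=save(n,n+'0.png'); c=cam(n,o); print(n,-c[2].T@c[3],c[2][2],c[0][0,0],c[1])
print(o)
E
```

```text
scene [0.94341686 0.70134078 1.30130262] [-0.31137048 -0.49856483 -0.80900033] 517.4611886409039 -0.02687128164770601
side [-0.00415619 -0.73222553  0.87340484] [ 0.4498447   0.58161984 -0.67775963] 499.28832873419935 -0.024700955915287676
wrist [0.5509597  0.06701451 0.38335167] [-0.00173296 -0.26487554 -0.96428105] 331.50452236792995 0.020486482916796042
{'time': 0.1, 'q': array([-2.15286945e-01,  3.81090840e-01,  1.29814144e+00, -1.01841068e-05,
        1.46358995e+00, -2.15281877e-01]), 'joint_vel': array([-0.00161287, -0.00131316, -0.00179361,  0.00061585, -0.00022909,
        0.00022647]), 'tau': array([ 3.42670668e-03, -4.38650107e+01, -2.24912524e+01,  7.15119881e-02,
        3.42038926e-02, -1.57015911e-04]), 'tool_pos': array([5.49953193e-01, 1.42091859e-05, 4.04234358e-01]), 'ee_rot': array([-2.22071769e+00, -2.22070887e+00,  1.05547948e-03]), 'wrist_force': array([-1.26988324,  1.00380455, -0.14418518]), 'moment': array([0.02865875, 0.00890728, 0.02239784]), 'opening': 0.08800418859356182}
```

View pics/scene0.png

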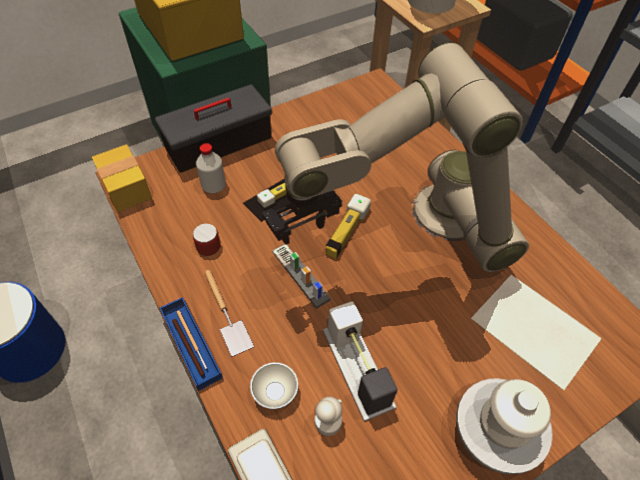

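View pics/side0.png

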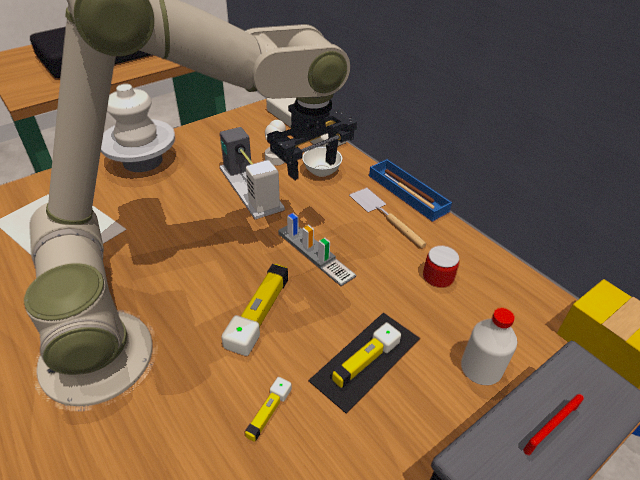

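The side view shows everything. The middle-sized scanner lies on the mat, with its handle end at about (340,378) and its head at about (387,337). On the rack, green stands by the label, amber is in the middle at about (308,237), and blue is at the far end. The bench is at about (250,175).

```bash
python3 - <<'E'
from h import *
s=cv2.imread('pics/side0.png')
a=cv2.resize(s[310:415,305:425],None,fx=5,fy=5,interpolation=cv2.INTER_CUBIC)
cv2.imwrite('pics/s_mat.png',a)
cv2.imwrite('pics/s_rb.png',cv2.resize(s[125:290,210:365],None,fx=3.6,fy=3.6,interpolation=cv2.INTER_CUBIC))
E
```

```text
(no output)
```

View pics/wrist0.png

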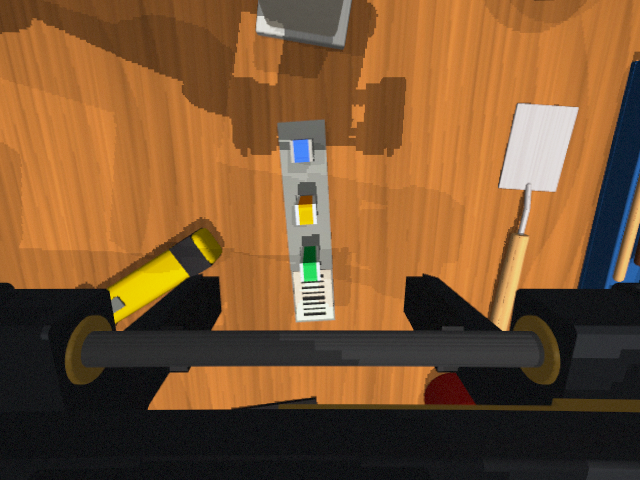

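View pics/s_mat.png

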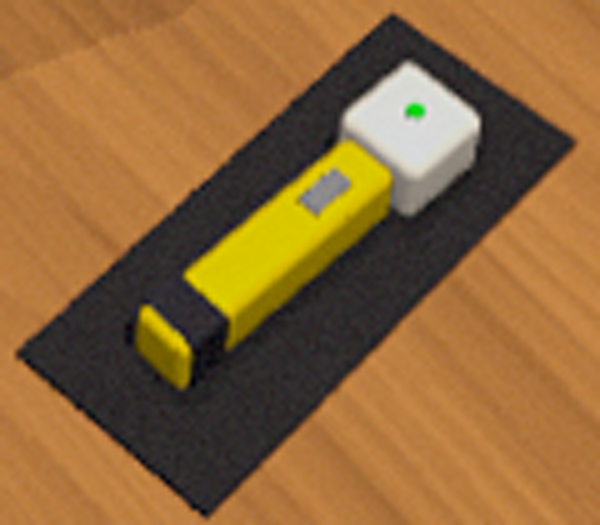

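View pics/s_rb.png

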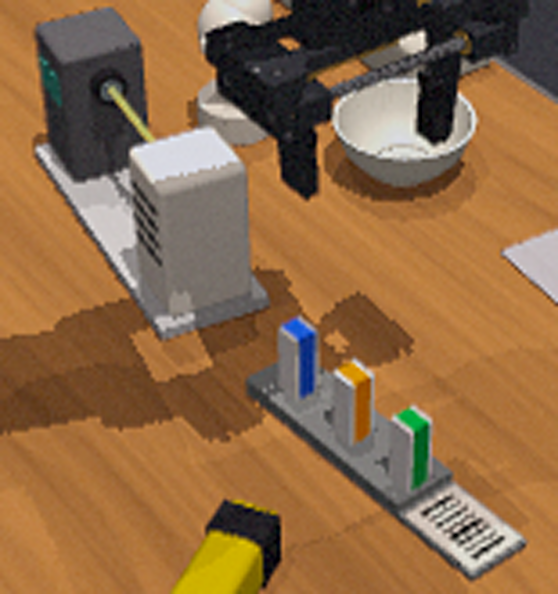

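The mat crop shows mat corners at (392,14), (575,143), (207,517) and (18,353). The head dot is at (415,110). The handle's top edges run (185,275)-(345,142) and (228,308)-(390,172). In the wrist picture the rack's far end is at (279,122)-(325,120) and the label end is at (297,321)-(333,318).

```bash
python3 - <<'E'
from h import *
np.set_printoptions(precision=4,suppress=True)
c=cam('side')
f=lambda p,s,o:(np.array(p,float)+.5)/s-.5+np.array(o)
m=lambda p,z:pix2w(c,f(p,5,(305,310)),z)
M=m([(392,14),(575,143),(207,517),(18,353)],.004);print('mat',M,M.mean(0),[np.linalg.norm(M[i]-M[i-1]) for i in range(4)])
d=(M[0]+M[1]-M[2]-M[3]);print('matang',np.arctan2(d[1],d[0]))
h=m([(185,275),(345,142),(228,308),(390,172)],.034);print(h,[np.arctan2(*(h[i+1]-h[i])[1::-1]) for i in(0,2)])
print('dot',m([(415,110)],.038))
b=lambda p,z:pix2w(c,f(p,3.6,(210,125)),z)
print('lamp',b([(130,157),(205,130),(245,165),(170,183)],.13))
print('sens',b([(37,30),(105,10),(142,40),(72,60)],.13))
print('base',b([(165,325),(267,295),(36,150)],.012))
print('beam',b([(110,92),(150,138)],.1))
o={'tool_pos':[.549953,0,.404234],'ee_rot':[-2.22071769e+00, -2.22070887e+00,  1.05547948e-03]}
w=cam('wrist',o)
print('rackfar',pix2w(w,[(279,122),(325,120)],.010))
print('label',pix2w(w,[(297,321),(333,318)],.007))
print('side label',b([(473,576),(523,544),(447,475),(401,510)],.007))
print('side label stripes',b([(470,526)],.007))
print('amber top wrist',pix2w(w,[(294,202),(316,202),(317,225),(295,225)],.066))
E
```

```text
mat [[ 0.554  -0.2689  0.004 ]
 [ 0.5692 -0.3668  0.004 ]
 [ 0.3341 -0.4054  0.004 ]
 [ 0.3185 -0.3074  0.004 ]] [ 0.444  -0.3371  0.004 ] [np.float64(0.2385726642716073), np.float64(0.09915057358704947), np.float64(0.23825386051588207), np.float64(0.09917993557151578)]
matang 0.16242671306172052
[[ 0.3805 -0.333   0.034 ]
 [ 0.4735 -0.3229  0.034 ]
 [ 0.3845 -0.3544  0.034 ]
 [ 0.4783 -0.3448  0.034 ]] [np.float64(0.1088317355437015), np.float64(0.10213280338562356)]
dot [[ 0.5053 -0.33    0.038 ]]
lamp [[0.5102 0.226  0.13  ]
 [0.5728 0.2236 0.13  ]
 [0.5717 0.1694 0.13  ]
 [0.5164 0.182  0.13  ]]
sens [[0.5417 0.4195 0.13  ]
 [0.6011 0.4149 0.13  ]
 [0.6012 0.3583 0.13  ]
 [0.5418 0.3645 0.13  ]]
base [[0.4995 0.1755 0.012 ]
 [0.581  0.1603 0.012 ]
 [0.5333 0.4327 0.012 ]]
beam [[0.5645 0.3503 0.1   ]
 [0.5563 0.2774 0.1   ]]
rackfar [[0.5151 0.0919 0.01  ]
 [0.564  0.0939 0.01  ]]
label [[ 0.5311 -0.1456  0.007 ]
 [ 0.5765 -0.1414  0.007 ]]
side label [[ 0.5291 -0.1513  0.007 ]
 [ 0.5738 -0.1488  0.007 ]
 [ 0.5736 -0.0686  0.007 ]
 [ 0.5277 -0.0765  0.007 ]]
side label stripes [[ 0.5559 -0.1154  0.007 ]]
amber top wrist [[ 0.5329  0.0154  0.066 ]
 [ 0.5541  0.0154  0.066 ]
 [ 0.5551 -0.0073  0.066 ]
 [ 0.5335 -0.0073  0.066 ]]
```

apply_moves(motion=[{"claw":88,"x":-1.2,"y":-0.4,"z":0,"wx":0,"wy":0,"wz":0.17},{"claw":88,"x":-2.6,"y":-0.85,"z":0,"wx":0,"wy":0,"wz":0.35},{"claw":88,"x":-4,"y":-1.3,"z":0,"wx":0,"wy":0,"wz":0.53},{"claw":88,"x":-5.3,"y":-1.75,"z":0,"wx":0,"wy":0,"wz":0.71},{"claw":88,"x":-6.6,"y":-2.2,"z":0.3,"wx":0,"wy":0,"wz":0.89}])

```text
time: 0.78
tool_pos: [0.4612, -0.2656, 0.3931]
ee_rot: [2.963, 1.04, 0.001]
wrist_force: [1.3, -0.4, 0.4]
opening: 0.0883
```

apply_moves(motion=[{"claw":88,"x":-0.5,"y":0.3,"z":0.5,"wx":0,"wy":0,"wz":0.16},{"claw":88,"x":-1.0,"y":0.6,"z":1.1,"wx":0,"wy":0,"wz":0.33},{"claw":88,"x":-1.4,"y":0.9,"z":1.7,"wx":0,"wy":0,"wz":0.48},{"claw":88,"x":-1.62,"y":1.04,"z":2.3,"wx":0,"wy":0,"wz":0.576},{"claw":88,"x":-1.62,"y":1.04,"z":2.3,"wx":0,"wy":0,"wz":0.576}])

```text
time: 1.4
tool_pos: [0.4374, -0.3375, 0.2992]
ee_rot: [-3.134, -0.164, 0.004]
wrist_force: [0.7, -0.2, 1.3]
opening: 0.0877
```

```bash
python3 - <<'E'
from h import *
o,_=save('wrist','w1.png'); print(o['tool_pos'],o['ee_rot'],Ro.from_rotvec(o['ee_rot']).as_matrix())
E
```

```text
[ 0.4374485  -0.33745487  0.2992423 ] [-3.13422408 -0.16413751  0.00365864] [[ 0.99452719  0.10444841 -0.00248888]
 [ 0.10445557 -0.99452519  0.00294535]
 [-0.00216762 -0.00318921 -0.99999257]]
```

View pics/w1.png

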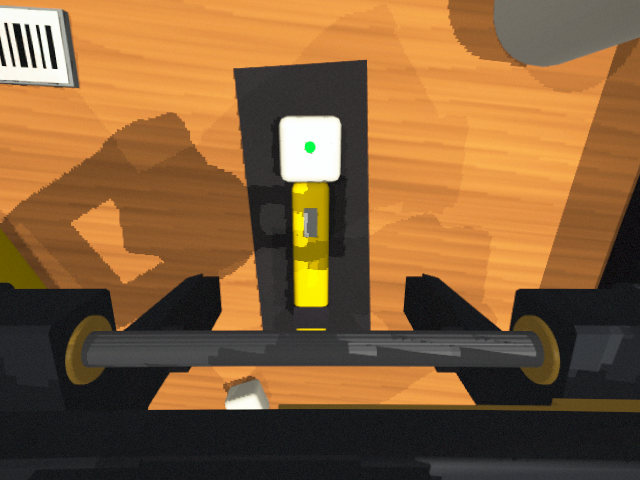

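The wrist view shows the white head at u 280-341, v 116-181, with its dot at (310,147). The handle spans u 293-329 and runs straight up the picture.

```bash
python3 - <<'E'
from h import *
np.set_printoptions(precision=4,suppress=True)
o=status.get_obs(); w=cam('wrist',o)
print(pix2w(w,[(310,147),(280,150),(341,150),(310,116),(310,181),(293,190),(329,190),(294,295),(328,295)],[.038,.038,.038,.038,.038,.034,.034,.034,.034]))
T=Ro.from_rotvec(o['ee_rot']).as_matrix()
for y in(0,):print('grasp',T@[0,y,.147]+o['tool_pos'])
E
```

```text
[[ 0.5055 -0.3291  0.038 ]
 [ 0.5012 -0.3084  0.038 ]
 [ 0.5058 -0.351   0.038 ]
 [ 0.5258 -0.327   0.038 ]
 [ 0.482  -0.3316  0.038 ]
 [ 0.4737 -0.3198  0.034 ]
 [ 0.4765 -0.3463  0.034 ]
 [ 0.3896 -0.3282  0.034 ]
 [ 0.3925 -0.3555  0.034 ]]
grasp [ 0.4377 -0.337   0.1536]
```

apply_moves(motion=[{"claw":88,"x":0,"y":0,"z":1.0,"wx":0,"wy":0,"wz":0},{"claw":88,"x":-0.02,"y":0,"z":2.0,"wx":0,"wy":0,"wz":0},{"claw":88,"x":-0.02,"y":0,"z":2.8,"wx":0,"wy":0,"wz":0},{"claw":88,"x":-0.02,"y":0,"z":3.12,"wx":0,"wy":0,"wz":0},{"claw":70,"x":-0.02,"y":0,"z":3.12,"wx":0,"wy":0,"wz":0}])

```text
time: 2.08
tool_pos: [0.4374, -0.3371, 0.1765]
ee_rot: [3.137, 0.166, 0.0]
wrist_force: [0.4, -0.1, -0.2]
opening: 0.08
```

apply_moves(motion=[{"claw":40,"x":0,"y":0,"z":0,"wx":0,"wy":0,"wz":0},{"claw":10,"x":0,"y":0,"z":0,"wx":0,"wy":0,"wz":0},{"claw":10,"x":0,"y":0,"z":0,"wx":0,"wy":0,"wz":0},{"claw":10,"x":0,"y":0,"z":0,"wx":0,"wy":0,"wz":0},{"claw":10,"x":0,"y":0,"z":0,"wx":0,"wy":0,"wz":0}])

```text
time: 2.7
tool_pos: [0.437, -0.3372, 0.176]
ee_rot: [-3.137, -0.164, 0.0]
wrist_force: [0.8, 0.6, 0.7]
opening: 0.0302
```

apply_moves(motion=[{"claw":10,"x":0,"y":0,"z":-0.2,"wx":0,"wy":0,"wz":0},{"claw":10,"x":0,"y":0,"z":-0.8,"wx":0,"wy":0,"wz":0},{"claw":10,"x":0,"y":0,"z":-1.6,"wx":0,"wy":0,"wz":0},{"claw":10,"x":0,"y":0,"z":-2.3,"wx":0,"wy":0,"wz":0},{"claw":10,"x":0,"y":0,"z":-2.58,"wx":0,"wy":0,"wz":0}])

```text
time: 3.32
tool_pos: [0.437, -0.3372, 0.2808]
ee_rot: [3.135, 0.164, 0.002]
wrist_force: [0.1, -0.6, -1.9]
opening: 0.0277
```

apply_moves(motion=[{"claw":10,"x":0.2,"y":-0.6,"z":0,"wx":0,"wy":0,"wz":0},{"claw":10,"x":0.6,"y":-1.8,"z":0,"wx":0,"wy":0,"wz":0},{"claw":10,"x":1.1,"y":-3.2,"z":0,"wx":0,"wy":0,"wz":0},{"claw":10,"x":1.6,"y":-4.5,"z":0,"wx":0,"wy":0,"wz":0},{"claw":10,"x":1.81,"y":-5.24,"z":0,"wx":0,"wy":0,"wz":0}])

```text
time: 3.95
tool_pos: [0.4872, -0.1188, 0.2786]
ee_rot: [-3.136, -0.167, 0.002]
wrist_force: [0.0, -1.7, -1.1]
opening: 0.0278
```

```bash
python3 - <<'E'
from h import *
o,_=save('side','s2.png'); save('wrist','w2.png'); print(status.get_obs())
a=cv2.imread('pics/s2.png')[150:310,240:400]; b=cv2.imread('pics/w2.png')[:340,150:490]
cv2.imwrite('pics/c2.png',np.hstack([cv2.resize(a,(480,480),interpolation=cv2.INTER_CUBIC),cv2.resize(b[:,:],(320,320))[np.clip(np.arange(480),0,319)]]))
E
```

```text
{'time': 4.05, 'q': array([-4.75384140e-01,  4.33050013e-01,  1.62360176e+00,  4.27114931e-04,
        1.08681522e+00,  9.86811712e-01]), 'joint_vel': array([-0.0631622 ,  0.00892185, -0.02252981, -0.01686793, -0.00451988,
       -0.04578822]), 'tau': array([ 2.15131849e+00, -4.30090356e+01, -1.76907223e+01,  2.07098275e-01,
       -2.38735916e-02,  4.40938035e-01]), 'tool_pos': array([ 0.48709268, -0.11854549,  0.27865476]), 'ee_rot': array([-3.13570718e+00, -1.70124119e-01,  2.23994701e-03]), 'wrist_force': array([ 0.21611142, -0.1130918 , -2.3581117 ]), 'moment': array([0.07935022, 0.06178313, 0.01762276]), 'opening': 0.02769200167410496}
```

View pics/c2.png

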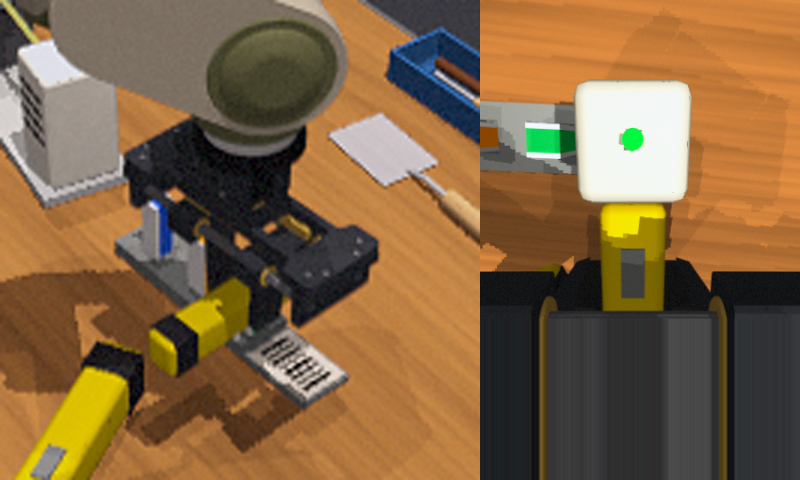

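```bash
python3 - <<'E'
from h import *
o=status.get_obs(); w=cam('wrist',o)
print(o['tool_pos'],pix2w(w,[(311.5,147.7)],.141), w2pix(w,[[.553,-.114,.007]]), Ro.from_rotvec(o['ee_rot']).as_matrix())
E
```

```text
[ 0.48709268 -0.11854549  0.27865476] [[ 0.55499501 -0.11186226  0.141     ]] [[314.74839835 149.73970765]] [[ 0.99412931  0.1081882  -0.00149345]
 [ 0.10819001 -0.99412952  0.00119397]
 [-0.00135551 -0.00134854 -0.99999817]]
```

apply_moves(motion=[{"claw":10,"x":0,"y":0,"z":0,"wx":0,"wy":0,"wz":0},{"claw":10,"x":0,"y":0,"z":0,"wx":0,"wy":0,"wz":0},{"claw":10,"x":0,"y":0,"z":0,"wx":0,"wy":0,"wz":0},{"claw":10,"x":0,"y":0,"z":0,"wx":0,"wy":0,"wz":0},{"claw":10,"x":0,"y":0,"z":0,"wx":0,"wy":0,"wz":0}])

```text
time: 4.68
tool_pos: [0.487, -0.1214, 0.2791]
ee_rot: [3.137, 0.164, -0.0]
wrist_force: [0.4, 0.1, -1.6]
opening: 0.0283
```

apply_moves(motion=[{"claw":10,"x":0,"y":0,"z":0,"wx":0,"wy":0,"wz":0},{"claw":10,"x":0,"y":0,"z":0,"wx":0,"wy":0,"wz":0},{"claw":10,"x":0,"y":0,"z":0,"wx":0,"wy":0,"wz":0},{"claw":10,"x":0,"y":0,"z":0,"wx":0,"wy":0,"wz":0},{"claw":10,"x":0,"y":0,"z":0,"wx":0,"wy":0,"wz":0}])

```text
time: 5.3
tool_pos: [0.4871, -0.1211, 0.2791]
ee_rot: [-3.137, -0.165, 0.0]
wrist_force: [-0.4, -0.6, -1.9]
opening: 0.028
```

apply_moves(motion=[{"claw":10,"x":0,"y":0,"z":0,"wx":0,"wy":0,"wz":0},{"claw":10,"x":0,"y":0,"z":0,"wx":0,"wy":0,"wz":0},{"claw":10,"x":0,"y":0,"z":0,"wx":0,"wy":0,"wz":0},{"claw":10,"x":0,"y":0,"z":0,"wx":0,"wy":0,"wz":0},{"claw":10,"x":0,"y":0,"z":0,"wx":0,"wy":0,"wz":0}])

```text
time: 5.92
tool_pos: [0.4871, -0.1212, 0.2791]
ee_rot: [-3.137, -0.165, -0.0]
wrist_force: [-0.1, -0.8, -2.7]
opening: 0.0279
```

Head dot maps to (0.555,-0.112), within about 3 mm of the label estimate, and it was held still for 1.9 s. Now I'll put it back.

apply_moves(motion=[{"claw":10,"x":-0.2,"y":0.6,"z":0,"wx":0,"wy":0,"wz":0},{"claw":10,"x":-0.6,"y":1.8,"z":0,"wx":0,"wy":0,"wz":0},{"claw":10,"x":-1.1,"y":3.2,"z":0,"wx":0,"wy":0,"wz":0},{"claw":10,"x":-1.6,"y":4.6,"z":0,"wx":0,"wy":0,"wz":0},{"claw":10,"x":-1.8,"y":5.24,"z":0,"wx":0,"wy":0,"wz":0}])

```text
time: 6.55
tool_pos: [0.4364, -0.3399, 0.279]
ee_rot: [3.137, 0.16, 0.0]
wrist_force: [0.3, 0.2, -1.8]
opening: 0.0278
```

apply_moves(motion=[{"claw":10,"x":0,"y":0,"z":0,"wx":0,"wy":0,"wz":0},{"claw":10,"x":0,"y":0,"z":0.8,"wx":0,"wy":0,"wz":0},{"claw":10,"x":0,"y":0,"z":1.6,"wx":0,"wy":0,"wz":0},{"claw":10,"x":0,"y":0,"z":2.2,"wx":0,"wy":0,"wz":0},{"claw":10,"x":0,"y":0,"z":2.4,"wx":0,"wy":0,"wz":0}])

```text
time: 7.18
tool_pos: [0.4376, -0.3359, 0.1821]
ee_rot: [-3.135, -0.166, 0.002]
wrist_force: [-0.5, -0.0, -1.6]
opening: 0.0277
```

apply_moves(motion=[{"claw":10,"x":0,"y":0,"z":0.08,"wx":0,"wy":0,"wz":0},{"claw":10,"x":0,"y":0,"z":0.14,"wx":0,"wy":0,"wz":0},{"claw":10,"x":0,"y":0,"z":0.18,"wx":0,"wy":0,"wz":0},{"claw":10,"x":0,"y":0,"z":0.19,"wx":0,"wy":0,"wz":0},{"claw":10,"x":0,"y":0,"z":0.19,"wx":0,"wy":0,"wz":0}])

```text
time: 7.8
tool_pos: [0.4375, -0.3372, 0.1766]
ee_rot: [3.136, 0.165, 0.001]
wrist_force: [0.2, 2.1, 5.3]
opening: 0.0276
```

apply_moves(motion=[{"claw":40,"x":0,"y":0,"z":0,"wx":0,"wy":0,"wz":0},{"claw":60,"x":0,"y":0,"z":0,"wx":0,"wy":0,"wz":0},{"claw":88,"x":0,"y":0,"z":0,"wx":0,"wy":0,"wz":0},{"claw":88,"x":0,"y":0,"z":0,"wx":0,"wy":0,"wz":0},{"claw":88,"x":0,"y":0,"z":0,"wx":0,"wy":0,"wz":0}])

```text
time: 8.43
tool_pos: [0.4374, -0.3372, 0.1755]
ee_rot: [-3.137, -0.165, 0.0]
wrist_force: [0.3, -0.6, -0.4]
opening: 0.0756
```

apply_moves(motion=[{"claw":88,"x":0,"y":0,"z":-0.4,"wx":0,"wy":0,"wz":0},{"claw":88,"x":0,"y":0,"z":-1.4,"wx":0,"wy":0,"wz":0},{"claw":88,"x":0,"y":0,"z":-2.6,"wx":0,"wy":0,"wz":0},{"claw":88,"x":0,"y":0,"z":-3.8,"wx":0,"wy":0,"wz":0},{"claw":88,"x":0,"y":0,"z":-4.6,"wx":0,"wy":0,"wz":0}])

```text
time: 9.05
tool_pos: [0.4371, -0.3368, 0.3631]
ee_rot: [3.134, 0.164, 0.003]
wrist_force: [0.6, -0.3, -0.5]
opening: 0.088
```

apply_moves(motion=[{"claw":88,"x":0.35,"y":-1.2,"z":-0.5,"wx":0,"wy":0,"wz":-0.17},{"claw":88,"x":0.75,"y":-2.6,"z":-1,"wx":0,"wy":0,"wz":-0.35},{"claw":88,"x":1.15,"y":-4,"z":-1,"wx":0,"wy":0,"wz":-0.53},{"claw":88,"x":1.55,"y":-5.3,"z":-1,"wx":0,"wy":0,"wz":-0.71},{"claw":88,"x":1.95,"y":-6.58,"z":-1,"wx":0,"wy":0,"wz":-0.89}])

```text
time: 9.68
tool_pos: [0.4871, -0.0653, 0.4008]
ee_rot: [2.756, 1.507, 0.002]
wrist_force: [0.7, 0.2, -0.2]
opening: 0.088
```

apply_moves(motion=[{"claw":88,"x":1.3,"y":-0.5,"z":0,"wx":0,"wy":0,"wz":-0.15},{"claw":88,"x":2.7,"y":-1,"z":0,"wx":0,"wy":0,"wz":-0.3},{"claw":88,"x":4.1,"y":-1.5,"z":0,"wx":0,"wy":0,"wz":-0.45},{"claw":88,"x":5.5,"y":-2,"z":0,"wx":0,"wy":0,"wz":-0.55},{"claw":88,"x":6.45,"y":-2.33,"z":0,"wx":0,"wy":0,"wz":-0.576}])

```text
time: 10.3
tool_pos: [0.5494, 0.2024, 0.4007]
ee_rot: [2.217, 2.225, 0.001]
wrist_force: [-0.5, -1.2, 0.0]
opening: 0.0881
```

apply_moves(motion=[{"claw":88,"x":0,"y":0,"z":0,"wx":0,"wy":0,"wz":0},{"claw":88,"x":0,"y":0,"z":0,"wx":0,"wy":0,"wz":0},{"claw":88,"x":0,"y":0,"z":0,"wx":0,"wy":0,"wz":0},{"claw":88,"x":0,"y":0,"z":0,"wx":0,"wy":0,"wz":0},{"claw":88,"x":0,"y":0,"z":0,"wx":0,"wy":0,"wz":0}])

```text
time: 10.92
tool_pos: [0.5498, 0.1994, 0.3997]
ee_rot: [2.222, 2.221, 0.0]
wrist_force: [-0.6, -0.1, -0.1]
opening: 0.0882
```

```bash
python3 - <<'E'
from h import *
o,_=save('wrist','w3.png'); print(o['tool_pos'],o['ee_rot']); 
import pickle; pickle.dump(o,open('o3.pkl','wb'))
save('side','s3.png')
E
```

```text
[0.54982399 0.19939595 0.39970829] [2.22222773e+00 2.22051323e+00 1.79723347e-04]
```

View pics/w3.png

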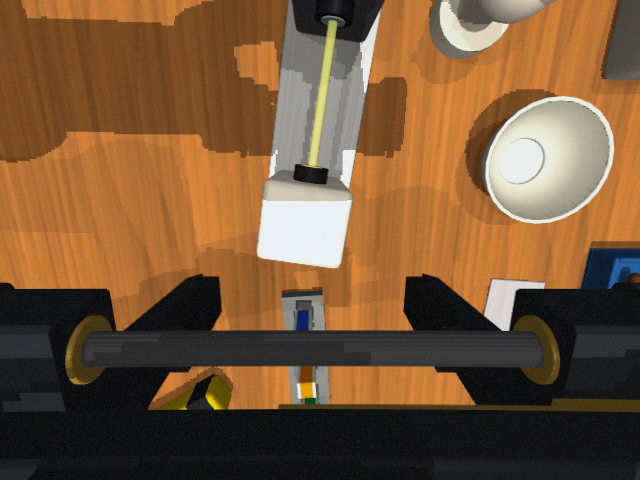

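The beam runs from the sensor lens at (333,22) to the lamp lens at (312,166). The lamp's top face has corners near (264,197), (351,200), (341,267) and (258,258).

```bash
python3 - <<'E'
from h import *
import pickle
np.set_printoptions(precision=4,suppress=True)
o=pickle.load(open('o3.pkl','rb')); w=cam('wrist',o)
B=pix2w(w,[(333,22),(312,166)],.1);d=B[0]-B[1];print('beam',B,d,np.hypot(*d[:2]),np.arctan2(-d[0],d[1]),B.mean(0))
print('lamp',pix2w(w,[(264,197),(351,200),(341,267),(258,258)],.13))
# yellow line fit
for n,c,f in(('wrist',w,'w3.png'),('side',cam('side'),'s3.png')):
    im=cv2.imread('pics/'+f).astype(int); b,g,r=im[...,0],im[...,1],im[...,2]
    m=(r>150)&(g>150)&(abs(r-g)<30)&(r-b>50)
    lo=w2pix(c,[B[0],B[1]]); 
    yy,xx=np.nonzero(m); a,e=lo; t=((np.c_[xx,yy]-a)@(e-a))/((e-a)@(e-a)); p=np.c_[xx,yy]-(a+t[:,None]*(e-a)); k=(t>-.1)&(t<1.1)&(np.hypot(*p.T)<12)
    P=np.c_[xx,yy][k]; print(n,lo,k.sum(),t[k].min() if k.any() else 0,t[k].max() if k.any() else 0)
    if k.sum()>5:
        W=pix2w(c,P,.1); q=np.polyfit(W[:,1],W[:,0],1); print('x=',q,'at y mid',np.polyval(q,B.mean(0)[1]),W[:,1].min(),W[:,1].max())
E
```

```text
beam [[0.5662 0.354  0.1   ]
 [0.5507 0.2508 0.1   ]] [0.0156 0.1031 0.    ] 0.10431641085133184 -0.1497858215726049 [0.5585 0.3024 0.1   ]
lamp [[0.5145 0.2297 0.13  ]
 [0.5801 0.2274 0.13  ]
 [0.5737 0.1736 0.13  ]
 [0.5079 0.1813 0.13  ]]
wrist [[333.  22.]
 [312. 166.]] 1246 -0.007791471898812514 1.0048165462530894
x= [0.1514 0.5123] at y mid 0.5581117282908611 0.2500024339739209 0.35460333404966515
side [[240.0643 149.4206]
 [254.7178 168.1846]] 32 0.010267532028269168 0.7912091654408901
x= [0.1485 0.5145] at y mid 0.5594238538655368 0.27207392071946024 0.35430854464212724
```

apply_moves(motion=[{"claw":88,"x":-0.8,"y":0,"z":0.2,"wx":0,"wy":0,"wz":0},{"claw":88,"x":-2.1,"y":-0.1,"z":0.6,"wx":0,"wy":0,"wz":-0.03},{"claw":88,"x":-3.4,"y":-0.15,"z":1.4,"wx":0,"wy":0,"wz":-0.06},{"claw":88,"x":-4.5,"y":-0.15,"z":2.3,"wx":0,"wy":0,"wz":-0.061},{"claw":88,"x":-4.9,"y":-0.15,"z":3,"wx":0,"wy":0,"wz":-0.061}])

```text
time: 11.65
tool_pos: [0.5436, 0.0017, 0.2784]
ee_rot: [-2.155, -2.285, 0.001]
wrist_force: [0.9, 0.4, 0.8]
opening: 0.088
```

```bash
python3 - <<'E'
from h import *
o,_=save('wrist','w4.png'); print(o['tool_pos'],o['ee_rot'])
import pickle; pickle.dump(o,open('o4.pkl','wb'))
a=cv2.imread('pics/w4.png')[60:340,200:440]; cv2.imwrite('pics/c4.png',cv2.resize(a,None,fx=2,fy=2,interpolation=cv2.INTER_CUBIC))
E
```

```text
[0.5435927  0.00165928 0.27836215] [-2.15532066e+00 -2.28516279e+00  6.83696354e-04]
```

View pics/c4.png

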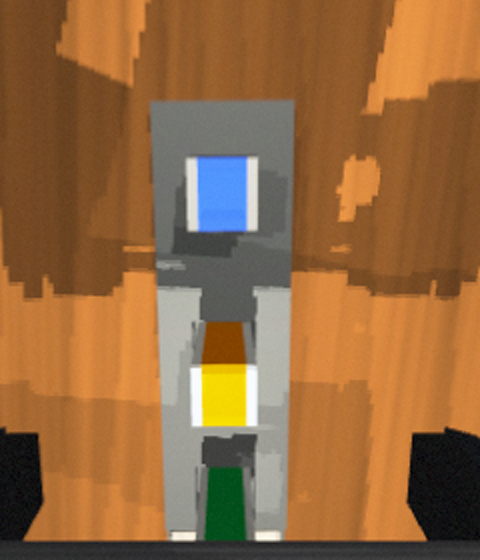

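The amber cell's top face has crop corners (190,366), (256,364), (257,426) and (192,427). The fingers straddle it.

```bash
python3 - <<'E'
from h import *
import pickle
np.set_printoptions(precision=4,suppress=True)
o=pickle.load(open('o4.pkl','rb')); w=cam('wrist',o)
f=lambda p:(np.array(p,float)+.5)/2-.5+np.array([200,60])
A=pix2w(w,f([(190,366),(256,364),(257,426),(192,427)]),.066);print(A,A.mean(0))
B=pix2w(w,f([(186,157),(257,156),(257,231),(188,232)]),.066);print(B,B.mean(0)); d=B.mean(0)-A.mean(0);print(np.hypot(*d[:2]),np.arctan2(-d[0],d[1]))
E
```

```text
[[ 0.5332  0.0121  0.066 ]
 [ 0.553   0.0139  0.066 ]
 [ 0.5547 -0.0059  0.066 ]
 [ 0.5347 -0.0074  0.066 ]] [0.5439 0.0032 0.066 ]
[[0.5295 0.0722 0.066 ]
 [0.5491 0.0736 0.066 ]
 [0.5505 0.0532 0.066 ]
 [0.5309 0.0518 0.066 ]] [0.54   0.0627 0.066 ]
0.05963522745808094 0.06579701513460018
```

apply_moves(motion=[{"claw":88,"x":0,"y":0,"z":0.3,"wx":0,"wy":0,"wz":0},{"claw":88,"x":0,"y":0,"z":1,"wx":0,"wy":0,"wz":0},{"claw":88,"x":0,"y":0,"z":1.7,"wx":0,"wy":0,"wz":0},{"claw":80,"x":0,"y":0,"z":2.03,"wx":0,"wy":0,"wz":0},{"claw":60,"x":0,"y":0,"z":2.03,"wx":0,"wy":0,"wz":0}])

```text
time: 12.32
tool_pos: [0.544, 0.0045, 0.1984]
ee_rot: [-2.152, -2.289, 0.0]
wrist_force: [0.5, -0.6, 0.4]
opening: 0.0722
```

apply_moves(motion=[{"claw":45,"x":0,"y":0,"z":0,"wx":0,"wy":0,"wz":0},{"claw":32,"x":0,"y":0,"z":0,"wx":0,"wy":0,"wz":0},{"claw":24,"x":0,"y":0,"z":0,"wx":0,"wy":0,"wz":0},{"claw":18,"x":0,"y":0,"z":0,"wx":0,"wy":0,"wz":0},{"claw":8,"x":0,"y":0,"z":0,"wx":0,"wy":0,"wz":0}])

```text
time: 12.95
tool_pos: [0.5438, 0.0039, 0.1984]
ee_rot: [2.153, 2.288, 0.0]
wrist_force: [-0.2, -0.6, -0.2]
opening: 0.0217
```

apply_moves(motion=[{"claw":8,"x":0,"y":0,"z":0,"wx":0,"wy":0,"wz":0},{"claw":8,"x":0,"y":0,"z":0,"wx":0,"wy":0,"wz":0},{"claw":8,"x":0,"y":0,"z":0,"wx":0,"wy":0,"wz":0},{"claw":8,"x":0,"y":0,"z":0,"wx":0,"wy":0,"wz":0},{"claw":8,"x":0,"y":0,"z":0,"wx":0,"wy":0,"wz":0}])

```text
time: 13.58
tool_pos: [0.5438, 0.0039, 0.1984]
ee_rot: [2.153, 2.288, -0.0]
wrist_force: [-0.2, 0.4, 0.4]
opening: 0.0197
```

apply_moves(motion=[{"claw":8,"x":0,"y":0,"z":-0.3,"wx":0,"wy":0,"wz":0},{"claw":8,"x":0,"y":0,"z":-1.1,"wx":0,"wy":0,"wz":0},{"claw":8,"x":0,"y":0,"z":-2.2,"wx":0,"wy":0,"wz":0},{"claw":8,"x":0,"y":0,"z":-3.3,"wx":0,"wy":0,"wz":0},{"claw":8,"x":0,"y":0,"z":-4,"wx":0,"wy":0,"wz":0}])

```text
time: 14.2
tool_pos: [0.5435, 0.004, 0.3613]
ee_rot: [2.151, 2.286, 0.003]
wrist_force: [0.7, -0.8, -1.4]
opening: 0.0197
```

apply_moves(motion=[{"claw":8,"x":0.3,"y":0,"z":0,"wx":0,"wy":0,"wz":0.02},{"claw":8,"x":1,"y":0.1,"z":0,"wx":0,"wy":0,"wz":0.05},{"claw":8,"x":2,"y":0.2,"z":0,"wx":0,"wy":0,"wz":0.1},{"claw":8,"x":3,"y":0.3,"z":0,"wx":0,"wy":0,"wz":0.15},{"claw":8,"x":4,"y":0.42,"z":0,"wx":0,"wy":0,"wz":0.211}])

```text
time: 14.82
tool_pos: [0.5505, 0.1659, 0.3592]
ee_rot: [2.383, 2.046, 0.001]
wrist_force: [0.4, -0.6, -0.1]
opening: 0.0201
```

apply_moves(motion=[{"claw":8,"x":1,"y":-0.1,"z":0,"wx":0,"wy":0,"wz":0},{"claw":8,"x":2,"y":-0.2,"z":0,"wx":0,"wy":0,"wz":0},{"claw":8,"x":2.9,"y":-0.3,"z":0,"wx":0,"wy":0,"wz":0},{"claw":8,"x":3.46,"y":-0.33,"z":0,"wx":0,"wy":0,"wz":0},{"claw":8,"x":3.46,"y":-0.33,"z":0,"wx":0,"wy":0,"wz":0}])

```text
time: 15.45
tool_pos: [0.558, 0.3045, 0.3587]
ee_rot: [2.379, 2.051, 0.001]
wrist_force: [-0.1, -1.0, -1.4]
opening: 0.0196
```

apply_moves(motion=[{"claw":8,"x":0,"y":0,"z":0.3,"wx":0,"wy":0,"wz":0},{"claw":8,"x":0,"y":0,"z":1,"wx":0,"wy":0,"wz":0},{"claw":8,"x":0,"y":0,"z":1.7,"wx":0,"wy":0,"wz":0},{"claw":8,"x":0,"y":0,"z":2.2,"wx":0,"wy":0,"wz":0},{"claw":8,"x":0,"y":0,"z":2.4,"wx":0,"wy":0,"wz":0}])

```text
time: 16.08
tool_pos: [0.5584, 0.3023, 0.2609]
ee_rot: [-2.382, -2.047, 0.004]
wrist_force: [-0.3, -0.1, 0.2]
opening: 0.0198
```

apply_moves(motion=[{"claw":8,"x":0,"y":0,"z":0,"wx":0,"wy":0,"wz":0},{"claw":8,"x":0,"y":0,"z":0,"wx":0,"wy":0,"wz":0},{"claw":8,"x":0,"y":0,"z":0,"wx":0,"wy":0,"wz":0},{"claw":8,"x":0,"y":0,"z":0,"wx":0,"wy":0,"wz":0},{"claw":8,"x":0,"y":0,"z":0,"wx":0,"wy":0,"wz":0}])

```text
time: 16.7
tool_pos: [0.5584, 0.3035, 0.2625]
ee_rot: [2.382, 2.049, 0.0]
wrist_force: [-0.3, 0.3, 0.1]
opening: 0.0197
```

```bash
python3 - <<'E'
from h import *
ims=[]
for n in('scene','side','wrist'): ims.append(save(n,n+'5.png')[1][:,:,::-1])
o=status.get_obs(); print(o['tool_pos'],Ro.from_rotvec(o['ee_rot']).as_matrix(),o['opening'],o['wrist_force'])
T=Ro.from_rotvec(o['ee_rot']).as_matrix()
m=np.array([.5585,.3024,.1]); out=[]
for n,im in zip(('scene','side'),ims):
    u,v=w2pix(cam(n),m)[0]; u0,v0=int(u)-50,int(v)-60; print(n,u0,v0)
    out.append(cv2.resize(im[v0:v0+110,u0:u0+100],(400,440),interpolation=cv2.INTER_CUBIC))
cv2.imwrite('pics/c5.png',np.hstack(out))
E
```

```text
[0.55845538 0.3034611  0.26239124] [[ 1.49421985e-01  9.88773516e-01  6.81013545e-05]
 [ 9.88773518e-01 -1.49421987e-01  2.54256762e-05]
 [ 3.53160749e-05  6.35376608e-05 -9.99999997e-01]] 0.0195901747075507 [-0.22408473  0.94416607 -0.0667991 ]
scene 309 291
side 197 98
```

View pics/c5.png

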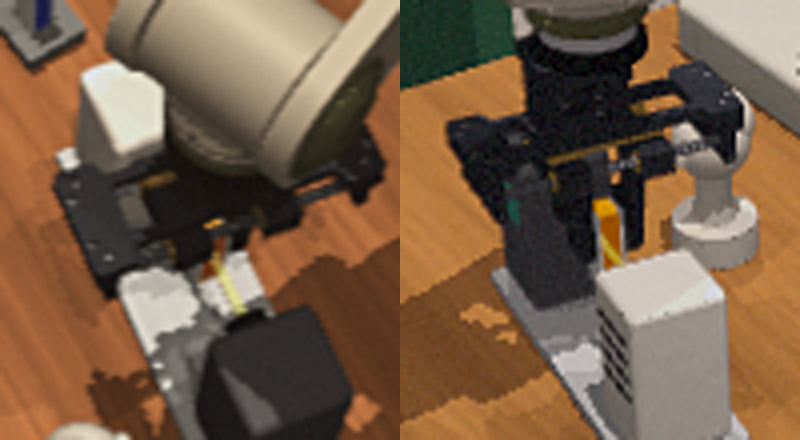

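View pics/side5.png

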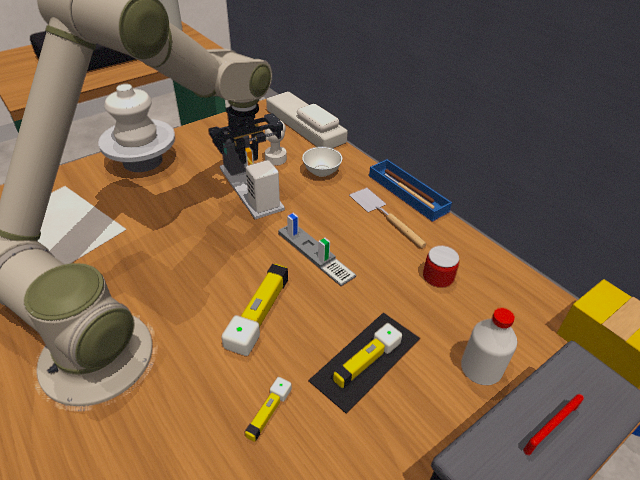

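Both crops show the beam meeting the cell's clear face near its middle, with the cell between the fingers and clear of the tubes. In the side picture the scanner lies flat on the mat and blue and green are in their wells. One last check that the bust and the rest did not move, then I'll hand in.

```bash
python3 - <<'E'
from h import *
a=cv2.imread('pics/scene0.png').astype(int);b=cv2.imread('pics/scene5.png').astype(int)
for n,(u,v,w) in dict(bust=(328,415,22),bowl=(274,386,26),tin=(206,240,16),jug=(210,170,22),spat=(230,315,30)).items():
    s=np.s_[v-w:v+w,u-w:u+w]; print(n,(abs(a[s]-b[s]).max(2)>40).mean())
a=cv2.imread('pics/side0.png').astype(int);b=cv2.imread('pics/side5.png').astype(int)
for n,(u,v,w) in dict(scanner=(366,355,40),blue=(293,225,9),green=(324,250,9)).items():
    s=np.s_[v-w:v+w,u-w:u+w]; print(n,(abs(a[s]-b[s]).max(2)>40).mean())
o=status.get_obs(); print(o['time'],o['tool_pos'],o['opening'],abs(o['joint_vel']).max())
workorder.hand_in()
E
```

```text
bust 0.09710743801652892
bowl 0.0
tin 0.0
jug 0.0
spat 0.0
scanner 0.0603125
blue 0.26851851851851855
green 0.0
16.85 [0.55845538 0.3034611  0.26239124] 0.0195901747075507 0.0014713737332482661
the job is handed in; nothing more can be done
```

The job is done and handed in at 16.9 s; the hand-in gave no verdict.

- **Scanner:** I gripped it by the handle and held it still for about 1.9 s. Its window was about 10 cm above the label and about 3 mm from the label centre by the wrist camera. I then lowered it until it pressed on the mat (about 5 N up) and let it go. The last side picture shows it flat on the mat.
- **Amber cell:** I gripped it on its frosted faces (19.7 mm opening) and lifted it over the lamp. It ended in the beam at about (0.558, 0.303), with its middle estimated at z = 0.100. That is within about 1 mm of the beam middle I measured. The tool is vertical, the yaw is within about 0.01 rad of the beam, the arm is still and the wrist force is about 1 N. Both outside views show the beam meeting the clear face near its middle, with the cell clear of the tubes.
- **Everything else:** Comparing before and after pictures, the bowl, tin, jug, spatula and green cell showed no change. The bust patch changed by 10%, the blue cell by 27% and the scanner by 6%. The bust and blue cell changes may be shadow from the moved arm and the scanner's from millimetre-scale re-placing, but I did not measure any of them separately. By eye, the bust and blue cell stand upright where they were.

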